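Load the hall lantern's battery and hold its head at the test position

ROBOT

A 6-joint arm with a two-finger parallel gripper is mounted at the origin on the work surface. World frame = base frame: x ahead of the robot, y to its left, z up, the work surface at z = 0. Lengths are in mm, angles in rad, forces in N, time in s.
With the tool pointing down it reaches from about 275 to 750 mm from the base axis. Payload 10.2 kg.
Tool frame: the origin (TCP) lies between the finger pads; the fingertips stand 11 mm ahead of it and the grasp point (between the pads) lies 8 mm behind it (ctrl.nose_length is the distance from the TCP to the fingertips, in mm); x points along the fingers, y is the direction in which the jaws open and shut, and the axes are right-handed (so a half turn about x gives the same grasp; the last joint's range is limited). The gripper opens to 85 mm and grips with 20 to 120 N. Pads are 22 mm wide; open, the fingers measure 114 mm over their backs; the gripper's body (76 mm by 85 mm) begins 54 mm behind the grasp point. The pads swing forward as they close: fully open they stand 13 mm farther back than shut.
Start: joints at [1.046, 0.313, 1.498, -0, 1.331, -0.223], TCP at [156.063, 501.274, 242.294] pointing down, gripper open.
Joint ranges: [-2.94, 2.94], [-0.97, 2.17], [0.19, 2.56], [-1.23, 4.37], [0.02, 3.11], [-2.88, 2.88]. Speed limits (rad/s): [2.39, 2.39, 3.01, 3.14, 3.14, 3.14].

INTERFACE

Orientations are given as a unit quaternion [w, x, y, z].
In Python, from rig import ctrl, capture, ticket gives the robot as it stands.
- The arm moves only by the tool step_arm, never from a script. Its argument "commands" is a list of rows, each a list of 2 entries, a list of its own where there are three numbers: the shift along the world's x, y, z normalised to -1 to 1, where 1 is 0.04 m, then the turn about the world's z normalised to -1 to 1, where 1 is 180 degrees. A call has 1 to 5 rows; each row shifts and turns the commanded pose from where the row before left it; what a row does not reach is not made up. A row lasts 1/10 s, in which the tool goes at most 50 mm and 8.59 degrees, less where a joint would pass 70% of its speed; a pose out of reach is approached as far as the arm can. A call with a number of a shift or a turn outside -1 to 1 is refused whole. A call with a gripper value outside its range is refused whole. "gripper" is the closure, from -1 (fully open) to 1 (shut), so that 0 is half open, set as the call begins (left out, the last holds). The fingers move at their own pace and stop on an object; "force" is the grip in N (left out, the last holds). Time passes only in rows, so rows that do not move let the fingers close. It gives the time, the measured TCP pose, the force and the opening at its end, in the units of the state.
- ctrl.sense(): the state, without advancing time (a new reading comes with each control period).
- capture(name): name is "scene" or "top"; returns a dict with "image" (384x512x3 uint8, blue, green, red), "fov_y" (degrees; the focal length in pixels is half the picture's height over the tangent of half this angle, whatever the lens; pixels are square), "cx", "cy" (the principal point, pixels), "k1" (the pictures are not rectified: a ray, as slopes to the right and down, at radius r is drawn at 1 + k1 r^2 times it, then the intrinsics apply), "origin" and "orientation" of the camera in the world. Camera axes: x right, y down, z forward; pixel columns grow to the right and rows downward; lengths in mm; the calibration is good to about 2 mm. A picture is of the moment at which its call begins. There is no depth.
- ticket.finish_job(): hands the job in, once; it reports no verdict.
The state is a dict: "time_s": time; "joints": joint angles; "dq": joint speeds; "tau": joint torques, N m; "eef_pos": TCP position; "ee_rot": TCP orientation; "force": force on the tool from outside, world axes, zero at the start; "wrist_torque": the same for the moment, N m; "grip_width": opening from 0.0 (shut) to 1.0 (fully open).
Only numpy, scipy, OpenCV 4.12 (cv2) and the standard library are available. Lean on these libraries where they do the work, as an engineer would, in place of code of your own. Each camera call takes 0.05 s, during which the arm holds its last target.

TASK

Take the charged battery, the one with the green end, out of the charger and slide it fully home into the slot in the lantern's base. Then set the lamp head on the base with its two lugs in the notches so that it drops fully in, turn it clockwise (seen from above) to the yellow dot half way to the lock, which is the spring-return test position, and finish while still gripping the head and holding it there against its spring so we can see that it lights. Never turn it on to the lock click, and leave the red-ended battery and the other things on the table undisturbed.

Things in the scene. Friction and masses are not known exactly. Their poses are not given: they have to be found in the camera images.
- lantern: Base of a table lantern, fixed to the table: sea-green round can 116 mm across, 95 mm high, oak foot. Origin: centre of its underside, z up. Open on top: inside, a black deck at 60 mm height has the battery slot; round the mouth is a brass flange. All of it looks the same after half a turn.
- slot_mouth (a point): Centre of the battery slot's mouth, on the base's axis, 60 mm above the table. The slot is 53 mm along the base's x, 15 mm along its y, 45 mm deep (floor 15 mm above the table), A battery that is home stands 30 mm proud of the deck, its top 5 mm below the flange's top.
- collar (a point): Centre of the collar's mouth on the base's axis, level with the brass flange's top, 95 mm above the table. The flange is 5 mm thick, its inner diameter 87 mm, with two notches 23 mm wide at the base's +x and -x (in line with the slot) for the head's lugs.
- notch (a point): Middle of the notch at the base's +x, 47 mm from the axis, level with the flange's top. Its twin is half a turn away. A white bar on the rim marks each (open). The red bars on the rim, 84 degrees clockwise from above, mark the lock.
- half_dot (a point): Yellow dot on the rim, 42 degrees (0.733 rad) clockwise, seen from above, of the notch at +x; its twin is half a turn away. It marks half way, the test position: where a head's pointer, and so its bar, is to be held.
- lamp_head: The lantern's head, loose, about 0.2 kg, upright on the table: aluminium skirt 80 mm across (hollow, 20 mm deep, lower edge bevelled), then a green and white drum 100 mm across up to 66 mm height, then an oak bar handle on two posts. Origin: centre of the skirt's lower edge, z up; x along the bar. Looks the same after half a turn.
- handle (a point): Middle of the head's bar handle, 98 mm above the head's origin, 32 mm above the drum's top. The bar runs along the head's x: 80 mm long, 14 mm wide, 14 mm high; its brass posts stand 32 mm either side of the middle.
- lug (a point): Tip of the brass lug at the head's +x, 48.5 mm from its axis, under one end of the bar; its twin is at -x. Each is 14 mm wide and spans 7.5 to 13.5 mm above the head's origin. White pointers on the drum's lower edge mark them. To go in, the bar lies along the base's x.
- shoulder (a point): Centre of the head's shoulder, 20 mm above its origin; it rests on the flange when the head has dropped in (origin then 75 mm above the base's); with lugs on the flange it stays 12 mm high. In, it turns only clockwise: 6 to 8 degrees free, then a spring of 0.17 to 0.27 N m, which turns it back if let go; at 53 degrees the lugs meet the catches, at 79 they click.
- charger: Flat grey battery charger fixed to the table, 90 mm along its x, 165 mm along its y, 40 mm high. Origin: centre of its underside. Two slots at y = +38 and -38 mm, like the lantern's slot (long side along x), 28 mm deep, each holding an upright battery that stands 47 mm proud.
- charged_pack: The charged battery: an upright black slab 50 mm along its x, 12 mm along its y, 75 mm high, 0.16 kg, tapering to 44 x 7 mm over its lowest 12 mm, with a green end on top. Loose in one of the charger's slots. Origin: centre of its underside (15 mm above the base's when home in the lantern). Same after half a turn.
- flat_pack: The discharged battery: the same slab with a red end on top, in the charger's other slot. Leave it.
- shell_dish: Round sand-coloured dish of shells, 164 mm across, 28 mm high (shells to about 45 mm), beyond the lantern. Leave it.
- candle_jar: Candle in a glass jar, 72 mm across, 75 mm high, between the robot and the lantern. Leave it.
- key_coaster: Cork coaster with keys, 90 mm across, 20 mm high, beyond the lantern to the right. Leave it.
- glasses_case: Brown spectacles case, 160 x 62 x 42 mm, beyond the lantern to the left. Leave it.

How it is judged:
By the outcome, as a careful person would: the job done as asked, in the order asked, and still so for the second after the job is handed in, while the arm keeps its last pose, push and grip.
It also fails if it takes over 69 s, if anything falls off the work surface, if the arm or the gripper's body presses on something with over 40 N, if the wrist force passes 120 N, or if a joint passes its speed limit or range.

## Working session

There is one attempt and no reset: what is moved stays moved. The work goes in short steps, Python scripts to look and compute and a tool call to move; the robot and the scene stay as the last step left them, time stands still between calls to the robot, and variables do not carry over. Pictures are saved under pics/ and viewed, and the job is handed in when it is done.

Besides the shell and the picture viewer there is one more tool, called as name([rows], argument=value, ...), one row to a line, values as JSON. step_arm: Moves the arm, as the interface text tells. Its arguments: {"type":"object","properties":{"commands":{"type":"array","items":{"type":"array"}},"gripper":{"type":"number"},"force":{"type":"number"}},"required":["commands"]}

```bash
ls; mkdir -p pics
python3 - <<'E'
from rig import ctrl, capture, ticket
import cv2
print(ctrl.sense())
for n in("scene","top"):
    c=capture(n); cv2.imwrite(f"pics/{n}0.png",c["image"]); print({k:v for k,v in c.items() if k!="image"})
E
```

```text
pics
{'time_s': 0.0, 'joints': array([ 1.04559904e+00,  3.13439937e-01,  1.49842849e+00,  2.10945215e-05,
        1.33099763e+00, -2.23372117e-01]), 'dq': array([-0.00138838,  0.00078951, -0.00099303,  0.00083349,  0.00025424,
       -0.00097252]), 'tau': array([ 1.99205337e-03, -4.12240541e+01, -2.59761661e+01,  1.02755318e-04,
        3.70327849e-03, -1.98489630e-05]), 'eef_pos': array([155.93329667, 501.05816014, 241.74344942]), 'ee_rot': array([ 0.69889826,  0.10589206,  0.69924095, -0.10672485]), 'force': array([-0.00925719,  0.37235932,  0.85280149]), 'wrist_torque': array([ 0.02330274, -0.0191378 , -0.03885038]), 'grip_width': 0.9981219179681419}
{'fov_y': 47.40756331607036, 'cx': 256.9224156204091, 'cy': 188.5163637866803, 'k1': -0.10709749048722018, 'origin': array([1476.29900077, -414.50536359,  778.85411864]), 'orientation': array([-0.38508017,  0.7482667 ,  0.47632534, -0.25480263])}
{'fov_y': 48.30964616652179, 'cx': 255.1687779847965, 'cy': 194.39786864464875, 'k1': -0.004152980998973787, 'origin': array([ 378.7266923 ,    1.77437017, 1034.55756527]), 'orientation': array([ 0.07289439, -0.68335491,  0.72284083, -0.07220528])}
```

View pics/scene0.png

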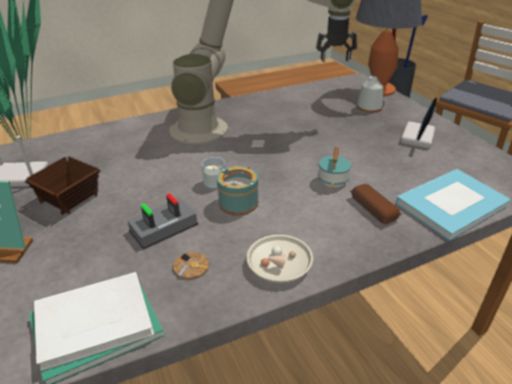

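View pics/top0.png

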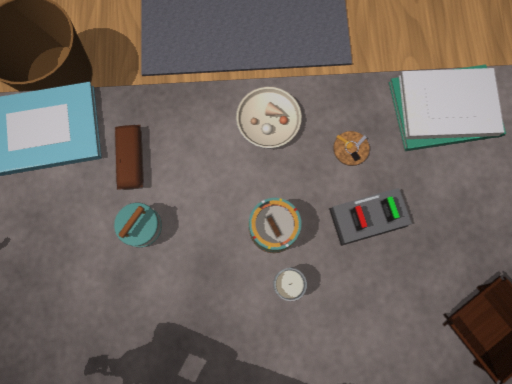

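The top view shows the lantern at about (275,224), the lamp head at (137,225), the charger at (371,217) with red at (361,217) and green at (392,208), and the candle jar at (291,284). Next I'll zoom in.

```bash
cat > h.py <<'E'
import numpy as np, cv2
from scipy.spatial.transform import Rotation as R
def cam(c):
    f=c["image"].shape[0]/2/np.tan(np.radians(c["fov_y"])/2)
    K=np.array([[f,0,c["cx"]],[0,f,c["cy"]],[0,0,1]]); d=np.array([c["k1"],0,0,0,0.])
    q=c["orientation"]; M=R.from_quat([q[1],q[2],q[3],q[0]]).as_matrix()
    return K,d,M,np.array(c["origin"])
def ray(c,uv,z):
    K,d,M,o=cam(c)
    p=cv2.undistortPoints(np.array(uv,float).reshape(-1,1,2),K,d).reshape(-1,2)
    v=np.c_[p,np.ones(len(p))]@M.T
    return o+v*((z-o[2])/v[:,2])[:,None]
def proj(c,P):
    K,d,M,o=cam(c)
    return cv2.projectPoints((np.array(P,float).reshape(-1,3)-o)@M,np.zeros(3),np.zeros(3),K,d)[0].reshape(-1,2)
def crop(c,x0,y0,x1,y1,s,name):
    cv2.imwrite(name,cv2.resize(c["image"][y0:y1,x0:x1],None,fx=s,fy=s,interpolation=cv2.INTER_CUBIC))
E
python3 - <<'E'
import cv2
t=cv2.imread("pics/top0.png")
a=lambda x0,y0,x1,y1,s:cv2.resize(t[y0:y1,x0:x1],None,fx=s,fy=s,interpolation=cv2.INTER_CUBIC)
cv2.imwrite("pics/z1.png",cv2.hconcat([a(240,190,310,260,5),a(325,180,415,250,5)]))
cv2.imwrite("pics/z2.png",a(105,195,170,255,8))
s=cv2.imread("pics/scene0.png")
cv2.imwrite("pics/z3.png",cv2.resize(s[140:250,120:370],None,fx=3.2,fy=3.2,interpolation=cv2.INTER_CUBIC))
E
```

```text
(no output)
```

View pics/z1.png

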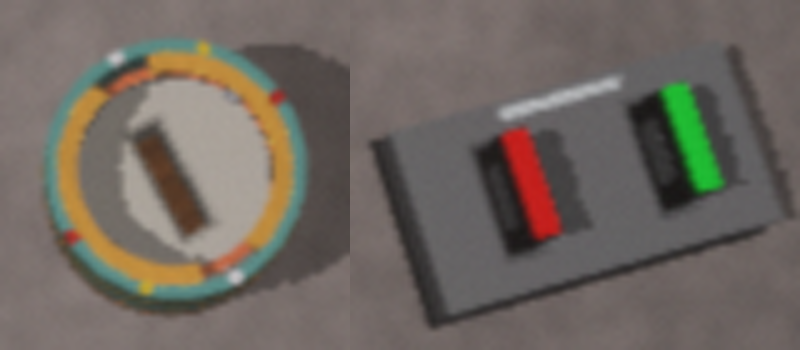

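View pics/z2.png

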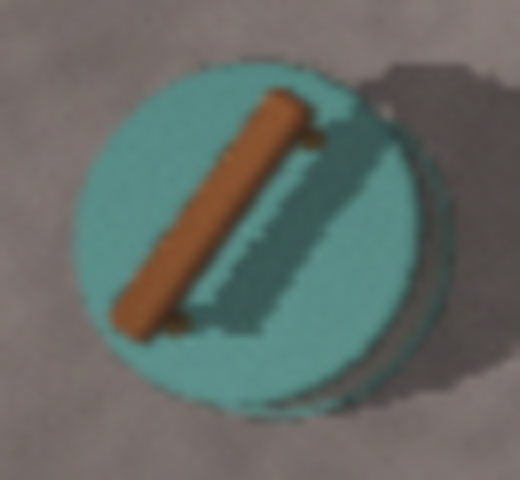

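View pics/z3.png

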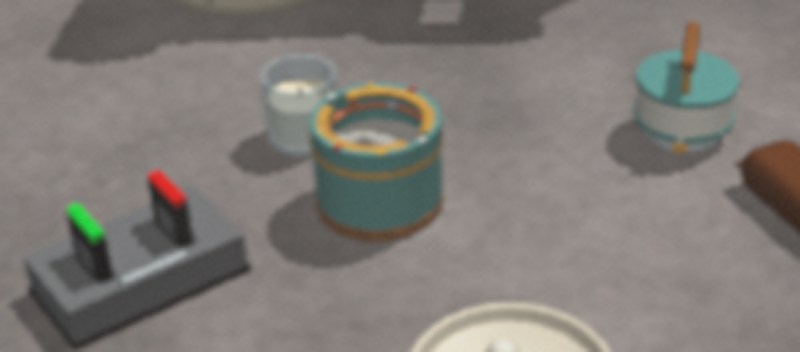

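```bash
cat > m.py <<'E'
from h import *
from rig import ctrl,capture
c=capture("top"); s=capture("scene")
def cents(c,box,fn,zz,name,amin=4):
    x0,y0,x1,y1=box; im=c["image"][y0:y1,x0:x1]; hsv=cv2.cvtColor(im,cv2.COLOR_BGR2HSV)
    m=fn(hsv).astype(np.uint8)
    n,l,st,ce=cv2.connectedComponentsWithStats(m,connectivity=8)
    out=[]
    for i in range(1,n):
        if st[i,4]>=amin:
            p=np.argwhere(l==i)[:,::-1]+[x0,y0]
            w=ray(c,p,zz); r=cv2.minAreaRect(w[:,:2].astype(np.float32))
            ev,V=np.linalg.eigh(np.cov(w[:,:2].T))
            a=np.degrees(np.arctan2(V[1,1],V[0,1]))%180
            print(name,"n",st[i,4],"px",np.round(ce[i]+[x0,y0],1),"mean",w[:,:2].mean(0).round(1),"rect",np.round(r[0],1),np.round(r[1],1),"ang",a.round(1)); out.append(w)
    return out
H=lambda h0,h1,s,v:(lambda I:(I[...,0]>=h0)&(I[...,0]<=h1)&(I[...,1]>s)&(I[...,2]>v))
def fit(c,w,name):
    p=w[:,:2]
    h=cv2.convexHull(p.astype(np.float32)); (a,b),ax,th=cv2.fitEllipse(h); print(name,"ellipse",round(a,1),round(b,1),np.round(ax,1), "minc",cv2.minEnclosingCircle(h))
for cc,nm,bx in((c,"top",(325,180,415,250)),(s,"scene",(125,190,200,250))):
    cents(cc,bx,H(50,75,150,100),87,nm+" green"); cents(cc,bx,lambda I:((I[...,0]<8)|(I[...,0]>172))&(I[...,1]>150)&(I[...,2]>100),87,nm+" red")
bx=(240,190,310,260)
for o in cents(c,bx,H(15,24,140,120),95,"top brass",40): fit(c,o,"brass")
cents(c,bx,lambda I:(I[...,1]<40)&(I[...,2]>150),95,"white",2)
for o in cents(c,bx,H(75,95,70,70),95,"top can",40): fit(c,o,"can")
cents(c,bx,lambda I:((I[...,0]<6)|(I[...,0]>172))&(I[...,1]>150)&(I[...,2]>80),95,"redmark",2)
cents(c,bx,lambda I:(I[...,0]>23)&(I[...,0]<32)&(I[...,1]>150)&(I[...,2]>120),95,"yel",2)
bx=(105,195,170,255)
cents(c,bx,H(5,16,120,60),105,"bar",10)
for o in cents(c,bx,H(75,95,70,40),66,"drum",40): fit(c,o,"drum")
E
python3 m.py
```

```text
top green n 124 px [392.9 207.1] mean [ 529.6 -309.7] rect [ 529.9 -309.6] [49.1 12.9] ang 13.4
top red n 133 px [360.7 216.2] mean [ 513.2 -235.5] rect [ 513.4 -235.5] [49.2 12.9] ang 12.6
scene green n 54 px [146.2 209.4] mean [ 534.2 -312.7] rect [ 534. -313.] [53.5 11.8] ang 9.4
scene red n 58 px [171.6 198.6] mean [ 516.9 -238.9] rect [ 517.  -238.9] [54.2 13. ] ang 8.5
top brass n 184 px [287.9 214.3] mean [525.6 -72.8] rect [522.1 -70.6] [95.5 38.7] ang 27.4
top brass n 183 px [261.2 231.2] mean [491.4 -11.5] rect [494.5 -13.6] [94.  38.5] ang 25.3
brass ellipse 516.2 -59.3 [62.  93.3] minc ((515.036376953125, -56.55104064941406), 47.73964309692383)
brass ellipse 499.1 -24.9 [62.  91.8] minc ((500.96343994140625, -27.83002471923828), 47.045372009277344)
white n 8 px [262.9 200.9] mean [558.8 -19.2] rect [558.5 -19.4] [4.5 4.6] ang 133.9
white n 568 px [280.2 222.3] mean [508.7 -54.5] rect [507.1 -50.5] [65.9 72.1] ang 4.6
white n 9 px [286.7 244.9] mean [458.  -65.3] rect [458.3 -65.5] [4.6 6.2] ang 107.5
top can n 55 px [296.6 229.4] mean [490.9 -89.5] rect [493.4 -89.1] [15.4 75.6] ang 160.6
can ellipse 502.5 -69.8 [56.6 85.8] minc ((495.6767578125, -82.03965759277344), 37.77862548828125)
redmark n 4 px [295.  209.2] mean [535.9 -89.4] rect [536.4 -89.4] [3.1 3.2] ang 87.4
redmark n 3 px [253.7 236.7] mean [480.1   5.8] rect [480.5   6.1] [2.2 2.2] ang 131.9
yel n 2 px [280.  199.5] mean [559.8 -57.6] rect [559.8 -57.6] [2.3 0. ] ang 176.1
yel n 3 px [268.7 247.3] mean [454.9 -25.7] rect [455.1 -25.9] [3.1 1.5] ang 41.9
bar n 188 px [130.8 221.4] mean [527.7 272.9] rect [526.7 271.3] [15.9 75.7] ang 143.1
drum n 1116 px [136.8 224.4] mean [526.2 270.6] rect [527.8 273.7] [95.3 96.2] ang 47.4
drum ellipse 528.1 273.7 [96.7 97.2] minc ((528.1963500976562, 273.5811767578125), 49.16688537597656)
```

```bash
cat >> h.py <<'E'
def st(ctrl):
    s=ctrl.sense(); q=s["ee_rot"]; M=R.from_quat([q[1],q[2],q[3],q[0]]).as_matrix()
    yaw=np.degrees(np.arctan2(M[1,1],M[0,1]))
    print("t",round(s["time_s"],2),"tcp",s["eef_pos"].round(1),"jawdir",yaw.round(1),"xaxis",M[:,0].round(3),"F",s["force"].round(1),"T",np.round(s["wrist_torque"],2),"grip",round(s["grip_width"],3),"q",s["joints"].round(2)); return s,yaw
E
python3 -c "
from h import *;from rig import ctrl;st(ctrl)
for a in ((508,-42),(530,-310),(527,273)): print(np.degrees(np.arctan2(a[1],a[0])))"
```

```text
t 0.2 tcp [156.  501.2 242. ] jawdir 72.7 xaxis [-0.    -0.001 -1.   ] F [0.5 0.8 0.4] T [-0.01  0.01  0.02] grip 0.994 q [ 1.05  0.31  1.5   0.    1.33 -0.22]
-4.726303292940442
-30.323606862549987
27.385356699992958
```

step_arm([
  [[0.44,-0.94,0],0.008],
  [[0.44,-0.94,0],0.008],
  [[0.44,-0.94,0],0.008],
  [[0.44,-0.94,0],0.008],
  [[0.44,-0.94,0],0.008],
], gripper=0)

```text
time_s: 0.7
eef_pos: [244.3, 311.8, 242.2]
ee_rot: [0.704, 0.062, 0.704, -0.062]
force: [0.9, -0.6, 0.7]
grip_width: 0.501
```

step_arm([
  [[0.44,-0.94,0],0.008],
  [[0.44,-0.94,0],0.008],
  [[0.44,-0.94,0],0.008],
  [[0.44,-0.94,0],0.008],
  [[0.44,-0.94,0],0.008],
])

```text
time_s: 1.2
eef_pos: [332.3, 123.7, 242.4]
ee_rot: [0.707, 0.018, 0.707, -0.017]
force: [1.2, 1.3, 0.7]
grip_width: 0.5
```

step_arm([
  [[0.44,-0.94,0],0.008],
  [[0.44,-0.94,0],0.008],
  [[0.44,-0.94,0],0.008],
  [[0.44,-0.94,0],0.008],
  [[0.44,-0.94,0],0.008],
])

```text
time_s: 1.7
eef_pos: [420.4, -64.5, 242.3]
ee_rot: [0.707, -0.027, 0.707, 0.027]
force: [1.3, 0.5, 0.8]
grip_width: 0.5
```

step_arm([
  [[0.44,-0.94,0],0.008],
  [[0.44,-0.94,0],0.008],
  [[0.44,-0.94,0],0.008],
  [[0.44,-0.94,0],0.008],
  [[0,0,0],0],
])

```text
time_s: 2.2
eef_pos: [491.2, -216.8, 241.2]
ee_rot: [0.704, -0.061, 0.705, 0.061]
force: [-0.4, 0.8, 0.5]
grip_width: 0.5
```

```bash
python3 -c "
from h import *;from rig import ctrl;st(ctrl)"
```

```text
t 2.2 tcp [ 491.2 -216.8  241.2] jawdir 99.9 xaxis [-0.001 -0.    -1.   ] F [-0.4  0.8  0.5] T [ 0.01 -0.05 -0.04] grip 0.5 q [-0.63  0.34  1.46 -0.    1.34 -2.38]
```

step_arm([
  [[0.33,-0.8,-0.5],0.005],
  [[0.33,-0.8,-0.5],0.005],
  [[0.33,-0.8,-0.5],0.004],
  [[0,0,0],0],
  [[0,0,0],0],
])

```text
time_s: 2.7
eef_pos: [529.8, -308.8, 181.7]
ee_rot: [0.703, -0.077, 0.703, 0.078]
force: [0.1, 0.9, 0.4]
grip_width: 0.499
```

```bash
python3 -c "
from h import *;from rig import ctrl,capture;st(ctrl)
for n in('top','scene'):
    c=capture(n); cv2.imwrite('pics/%s1.png'%n,c['image'])
    print(n,proj(c,[[529.7,-309.7,87],[529.7,-309.7,169]]))
    if n=='top': crop(c,320,140,470,260,5,'pics/a1.png')
    else: crop(c,90,100,240,260,4,'pics/a2.png')
"
```

```text
t 2.7 tcp [ 529.8 -308.8  181.7] jawdir 102.6 xaxis [-0.001  0.001 -1.   ] F [0.1 0.9 0.4] T [-0.04 -0.03 -0.03] grip 0.499 q [-0.72  0.56  1.3   0.    1.29 -2.51]
top [[392.91102925 207.0712001 ]
 [405.20238919 200.08871614]]
scene [[146.90275811 208.11975786]
 [141.75135281 182.28550045]]
```

View pics/a1.png

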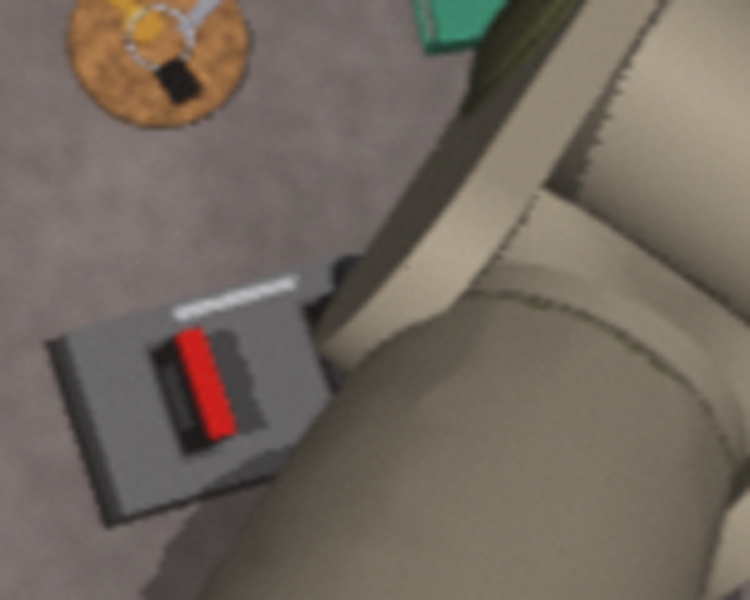

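View pics/a2.png

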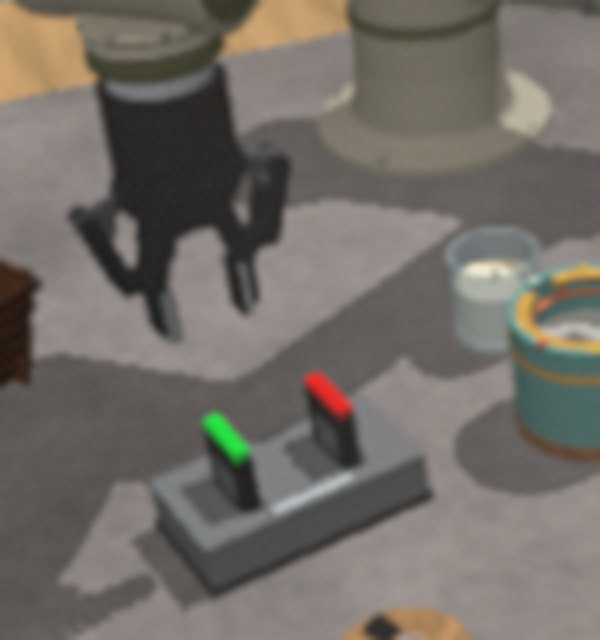

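step_arm([
  [[0,-0.02,-0.7],0],
  [[0,0,-0.7],0],
  [[0,0,-0.7],0],
  [[0,0,-0.68],0],
  [[0,0,0],0],
], gripper=0)

```text
time_s: 3.3
eef_pos: [528.9, -308.0, 69.0]
ee_rot: [0.702, -0.076, 0.704, 0.079]
force: [-0.1, 0.0, -0.2]
grip_width: 0.503
```

step_arm([
  [[0,0,0],0],
  [[0,0,0],0],
  [[0,0,0],0],
  [[0,0,0],0],
  [[0,0,0],0],
], gripper=1, force=50)

```text
time_s: 3.8
eef_pos: [531.0, -310.4, 73.5]
ee_rot: [0.704, -0.078, 0.702, 0.077]
force: [-0.3, 1.5, 7.4]
grip_width: 0.133
```

```bash
python3 -c "
from h import *;from rig import ctrl,capture;st(ctrl)
c=capture('scene')
crop(c,90,100,240,260,4,'pics/a3.png')
"
```

```text
t 3.8 tcp [ 531.  -310.4   73.5] jawdir 102.6 xaxis [ 0.003 -0.002 -1.   ] F [-0.3  1.5  7.4] T [ 0.31  0.16 -0.03] grip 0.133 q [-0.72  0.67  1.4   0.    1.06 -2.51]
```

View pics/a3.png

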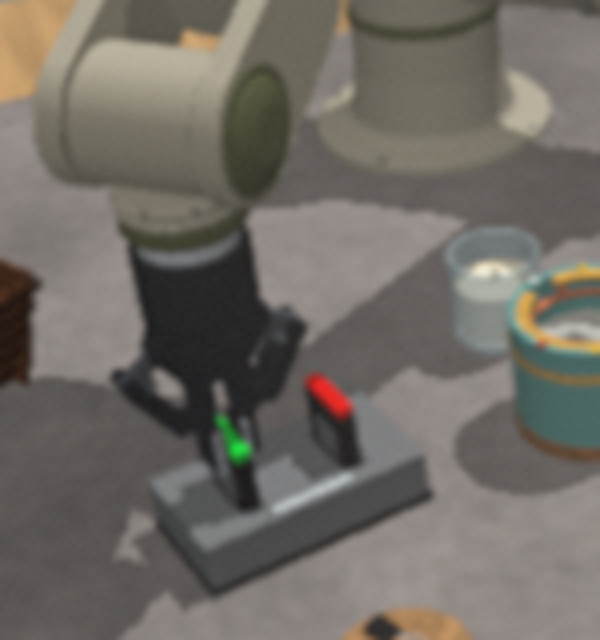

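step_arm([
  [[0,0,0.3],0],
  [[0,0,0.6],0],
  [[0,0,0.7],0],
  [[0,0,0.7],0],
  [[0,0,0.7],0],
])

```text
time_s: 4.35
eef_pos: [530.0, -309.8, 193.5]
ee_rot: [0.703, -0.078, 0.703, 0.077]
force: [0.1, -1.0, -1.6]
grip_width: 0.128
```

```bash
python3 -c "
from h import *;from rig import ctrl,capture;st(ctrl)
c=capture('scene')
crop(c,90,100,240,260,4,'pics/a4.png')
"
```

```text
t 4.35 tcp [ 530.  -309.8  193.5] jawdir 102.6 xaxis [ 0.001 -0.001 -1.   ] F [ 0.1 -1.  -1.6] T [-0.02 -0.04  0.02] grip 0.128 q [-0.72  0.55  1.28 -0.    1.31 -2.51]
```

View pics/a4.png

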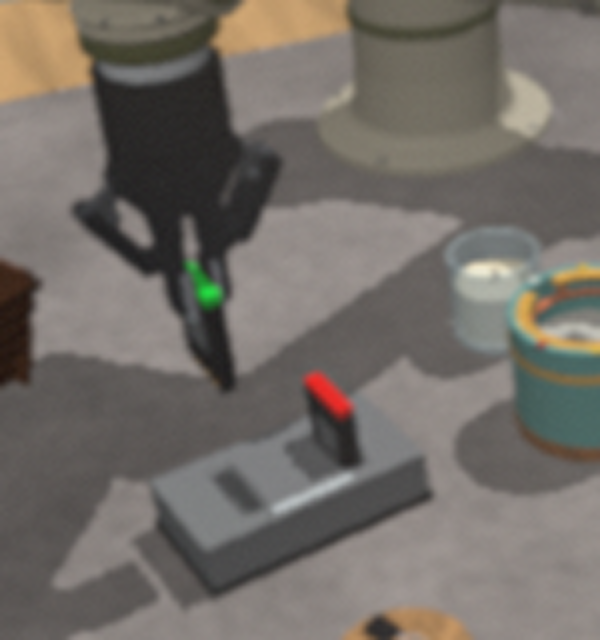

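step_arm([
  [[-0.07,0.4,0],0.008],
  [[-0.07,0.9,0],0.008],
  [[-0.07,0.9,0],0.008],
  [[-0.07,0.9,0],0.008],
  [[-0.07,0.9,0],0.008],
])

```text
time_s: 4.9
eef_pos: [515.7, -148.5, 192.1]
ee_rot: [0.697, -0.122, 0.696, 0.122]
force: [0.5, 0.3, -1.1]
grip_width: 0.129
```

step_arm([
  [[-0.07,0.9,0],0.008],
  [[-0.07,0.9,0],0.008],
  [[-0.06,0.9,0],0.008],
  [[0,0,0],0.003],
  [[0,0,0],0],
])

```text
time_s: 5.4
eef_pos: [508.1, -41.6, 191.9]
ee_rot: [0.691, -0.152, 0.69, 0.151]
force: [-0.1, -0.4, -0.8]
grip_width: 0.131
```

```bash
python3 -c "
from h import *;from rig import ctrl,capture;st(ctrl)
for n in('top','scene'):
    c=capture(n)
    if n=='top': crop(c,220,160,340,280,5,'pics/b1.png')
    else: crop(c,180,80,330,230,5,'pics/b2.png')
"
```

```text
t 5.4 tcp [508.1 -41.6 191.9] jawdir 114.7 xaxis [ 0.001 -0.001 -1.   ] F [-0.1 -0.4 -0.8] T [0.03 0.   0.01] grip 0.131 q [-0.31  0.32  1.62 -0.    1.2  -2.31]
```

View pics/b2.png

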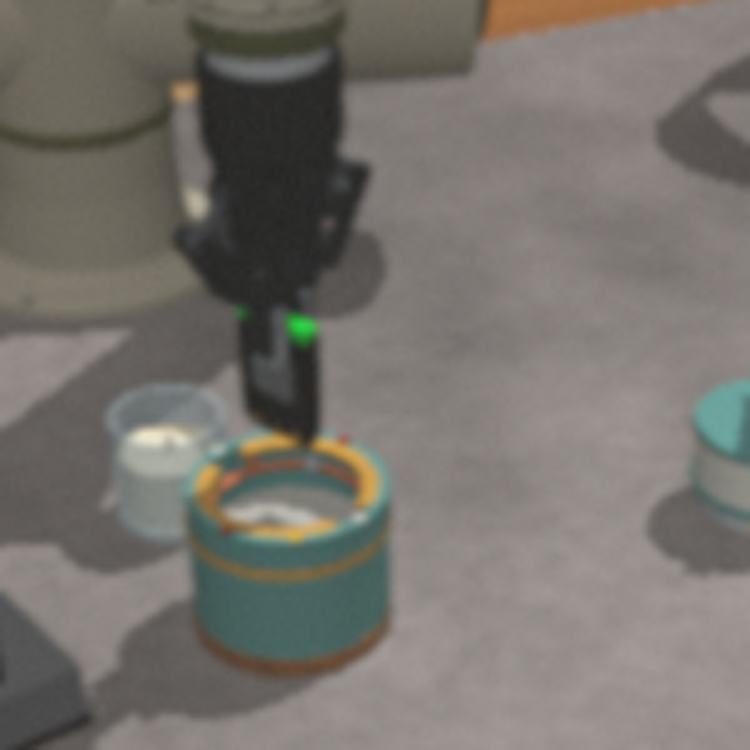

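View pics/b1.png

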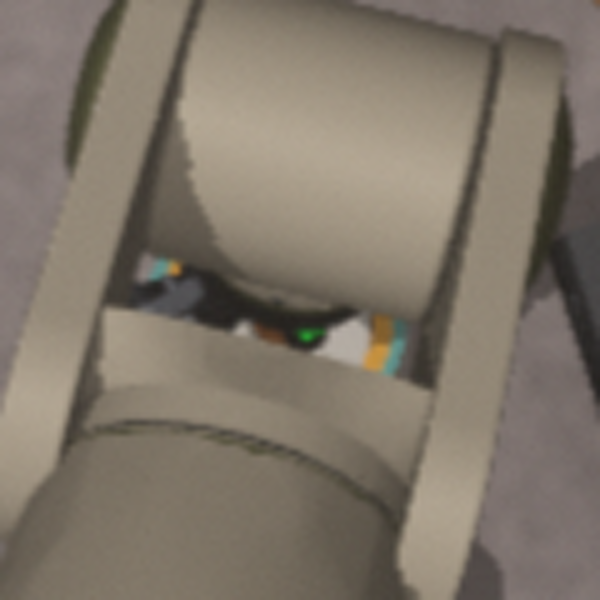

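step_arm([
  [[0,-0.01,-0.5],0],
  [[0,0,-0.6],0],
  [[0,0,-0.5],0],
  [[0,0,-0.1],0],
  [[0,0,0],0],
])

```text
time_s: 6.0
eef_pos: [508.1, -43.0, 123.1]
ee_rot: [0.691, -0.15, 0.691, 0.151]
force: [0.8, 0.4, -0.9]
grip_width: 0.132
```

```bash
python3 -c "
from h import *;from rig import ctrl,capture;st(ctrl)
for n in('top','scene'):
    c=capture(n)
    if n=='top': crop(c,240,190,320,270,7,'pics/c1.png')
    else: crop(c,180,80,330,230,5,'pics/c2.png')
"
```

```text
t 6.0 tcp [508.1 -43.  123.1] jawdir 114.6 xaxis [-0.001  0.    -1.   ] F [ 0.8  0.4 -0.9] T [0.03 0.02 0.01] grip 0.132 q [-0.31  0.41  1.7  -0.    1.04 -2.31]
```

View pics/c2.png

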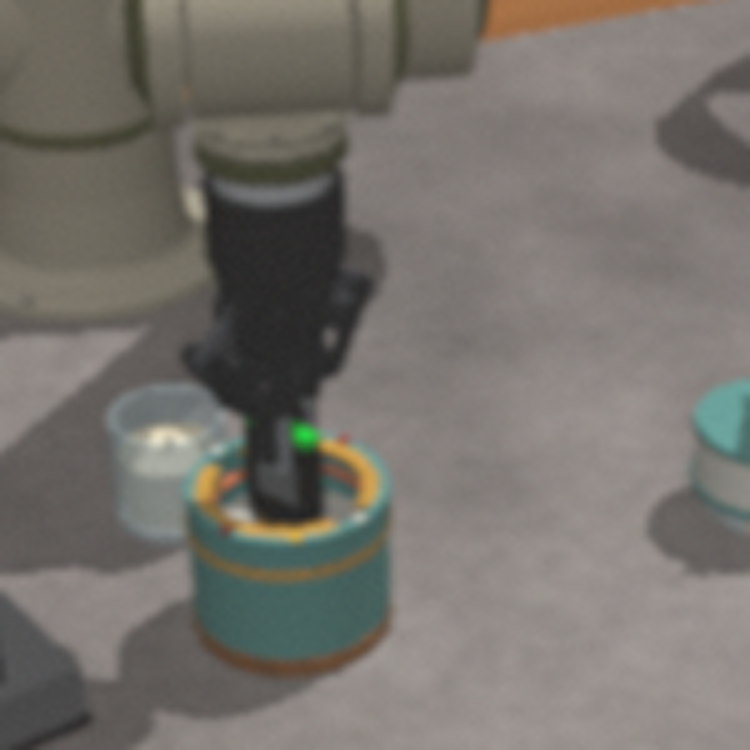

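View pics/c1.png

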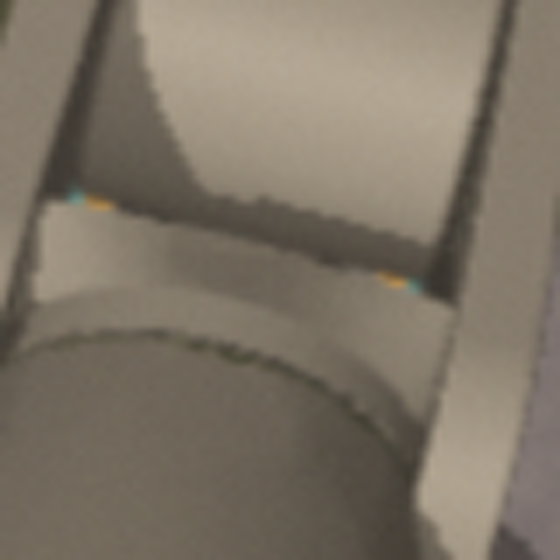

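step_arm([
  [[0,0,-0.1],0],
  [[0,0,-0.1],0],
  [[0,0,-0.1],0],
  [[0,0,0],0],
])

```text
time_s: 6.5
eef_pos: [507.8, -42.2, 110.6]
ee_rot: [0.691, -0.151, 0.691, 0.151]
force: [0.4, 0.3, -1.1]
grip_width: 0.128
```

```bash
python3 -c "
from h import *;from rig import ctrl,capture;st(ctrl)"
```

```text
t 6.5 tcp [507.8 -42.2 110.6] jawdir 114.6 xaxis [-0.001  0.    -1.   ] F [ 0.4  0.3 -1.1] T [ 0.   -0.08 -0.03] grip 0.128 q [-0.31  0.43  1.71 -0.    1.01 -2.31]
```

step_arm([
  [[0,0,-0.1],0],
  [[0,0,-0.1],0],
  [[0,0,-0.1],0],
  [[0,0,-0.1],0],
  [[0,0,0],0],
])

```text
time_s: 7.0
eef_pos: [507.8, -42.2, 94.5]
ee_rot: [0.691, -0.151, 0.691, 0.151]
force: [0.2, -0.4, -0.6]
grip_width: 0.126
```

```bash
python3 -c "
from h import *;from rig import ctrl,capture;st(ctrl)"
```

```text
t 7.0 tcp [507.8 -42.2  94.5] jawdir 114.6 xaxis [-0.001  0.    -1.   ] F [ 0.2 -0.4 -0.6] T [ 0.01 -0.05 -0.01] grip 0.126 q [-0.31  0.45  1.72  0.    0.97 -2.31]
```

step_arm([
  [[0,0,-0.1],0],
  [[0,0,-0.1],0],
  [[0,0,-0.1],0],
  [[0,0,-0.1],0],
  [[0,0,0],0],
])

```text
time_s: 7.5
eef_pos: [507.8, -42.3, 78.5]
ee_rot: [0.69, -0.151, 0.691, 0.151]
force: [-0.0, 0.5, -1.4]
grip_width: 0.128
```

```bash
python3 -c "
from h import *;from rig import ctrl,capture;st(ctrl)"
```

```text
t 7.5 tcp [507.8 -42.3  78.5] jawdir 114.6 xaxis [-0.001  0.    -1.   ] F [-0.   0.5 -1.4] T [ 0.05 -0.02 -0.03] grip 0.128 q [-0.31  0.48  1.74 -0.    0.93 -2.31]
```

step_arm([
  [[0,0,-0.03],0],
  [[0,0,-0.03],0],
  [[0,0,-0.03],0],
  [[0,0,0],0],
])

```text
time_s: 7.9
eef_pos: [508.1, -42.4, 75.6]
ee_rot: [0.691, -0.151, 0.691, 0.151]
force: [-1.1, -0.5, -1.0]
grip_width: 0.13
```

```bash
python3 -c "
from h import *;from rig import ctrl,capture;st(ctrl)"
```

```text
t 7.9 tcp [508.1 -42.4  75.6] jawdir 114.6 xaxis [ 0. -0. -1.] F [-1.1 -0.5 -1. ] T [-0.01 -0.    0.01] grip 0.13 q [-0.31  0.48  1.74  0.    0.92 -2.31]
```

step_arm([
  [[0,0,-0.03],0],
  [[0,0,-0.03],0],
  [[0,0,0],0],
])

```text
time_s: 8.2
eef_pos: [508.5, -42.5, 75.4]
ee_rot: [0.691, -0.151, 0.69, 0.151]
force: [-8.8, 1.5, 23.8]
grip_width: 0.127
```

```bash
python3 -c "
from h import *;from rig import ctrl,capture;st(ctrl)"
```

```text
t 8.2 tcp [508.5 -42.5  75.4] jawdir 114.7 xaxis [ 0.001 -0.001 -1.   ] F [-8.8  1.5 23.8] T [ 0.41  1.67 -0.01] grip 0.127 q [-0.31  0.48  1.74 -0.    0.92 -2.31]
```

step_arm([
  [[0,0,0.03],0],
  [[0,0,0],0],
  [[0,0,0],0],
], gripper=0.35)

```text
time_s: 8.5
eef_pos: [508.1, -42.3, 74.2]
ee_rot: [0.691, -0.151, 0.691, 0.151]
force: [-0.2, -0.4, 0.3]
grip_width: 0.324
```

step_arm([
  [[0,0,0.3],0],
  [[0,0,0.7],0],
  [[0,0,0.5],0],
  [[0,0,0],0],
  [[0,0,0],0],
])

```text
time_s: 9.0
eef_pos: [508.0, -42.3, 134.5]
ee_rot: [0.691, -0.151, 0.691, 0.151]
force: [-0.7, 0.1, 0.3]
grip_width: 0.327
```

step_arm([
  [[0,0,0],0],
  [[0,0,0],0],
  [[0,0,-0.2],0],
  [[0,0,-0.15],0],
  [[0,0,0],0],
], gripper=1)

```text
time_s: 9.5
eef_pos: [507.4, -42.2, 118.9]
ee_rot: [0.69, -0.15, 0.692, 0.151]
force: [-0.3, 0.1, 0.4]
grip_width: 0.002
```

```bash
python3 -c "
from h import *;from rig import ctrl,capture;st(ctrl)"
```

```text
t 9.5 tcp [507.4 -42.2 118.9] jawdir 114.6 xaxis [-0.002  0.001 -1.   ] F [-0.3  0.1  0.4] T [ 0.    0.02 -0.  ] grip 0.002 q [-0.31  0.41  1.7  -0.    1.03 -2.31]
```

step_arm([
  [[0,0,-0.2],0],
  [[0,0,-0.18],0],
  [[0,0,0],0],
])

```text
time_s: 9.8
eef_pos: [507.5, -42.2, 103.9]
ee_rot: [0.69, -0.151, 0.691, 0.151]
force: [-0.1, 0.9, -0.9]
grip_width: 0.0
```

step_arm([
  [[0,0,-0.03],0],
  [[0,0,-0.03],0],
  [[0,0,-0.02],0],
  [[0,0,0],0],
])

```text
time_s: 10.2
eef_pos: [508.1, -42.3, 101.9]
ee_rot: [0.691, -0.151, 0.691, 0.151]
force: [-0.1, -0.6, 0.5]
grip_width: 0.001
```

```bash
python3 -c "
from h import *;from rig import ctrl,capture;st(ctrl)"
```

```text
t 10.2 tcp [508.1 -42.3 101.9] jawdir 114.6 xaxis [ 0. -0. -1.] F [-0.1 -0.6  0.5] T [-0.02  0.02 -0.01] grip 0.001 q [-0.31  0.44  1.72 -0.    0.98 -2.31]
```

step_arm([
  [[0,0,-0.03],0],
  [[0,0,-0.03],0],
  [[0,0,0],0],
])

```text
time_s: 10.5
eef_pos: [508.3, -42.4, 100.1]
ee_rot: [0.691, -0.151, 0.691, 0.151]
force: [-1.9, -0.9, 5.8]
grip_width: 0.006
```

```bash
python3 -c "
from h import *;from rig import ctrl,capture;st(ctrl)"
```

```text
t 10.5 tcp [508.3 -42.4 100.1] jawdir 114.7 xaxis [ 0.001 -0.    -1.   ] F [-1.9 -0.9  5.8] T [0.02 0.15 0.  ] grip 0.006 q [-0.31  0.44  1.72 -0.    0.98 -2.31]
```

step_arm([
  [[0,0,0.5],0],
  [[0,0,0.9],0],
  [[0,0.2,0.9],-0.02],
  [[0.06,0.9,0],-0.04],
  [[0.06,0.9,0],-0.04],
])

```text
time_s: 11.0
eef_pos: [513.2, 38.2, 192.5]
ee_rot: [0.707, -0.039, 0.705, 0.038]
force: [0.7, -0.5, -0.8]
grip_width: 0.001
```

```bash
python3 -c "
from h import *;from rig import ctrl,capture;st(ctrl)
c=capture('top');crop(c,230,170,320,270,6,'pics/d1.png')"
```

```text
t 11.0 tcp [513.2  38.2 192.5] jawdir 96.3 xaxis [ 0.002 -0.    -1.   ] F [ 0.7 -0.5 -0.8] T [0.01 0.01 0.  ] grip 0.001 q [-0.15  0.33  1.6   0.    1.2  -1.83]
```

View pics/d1.png

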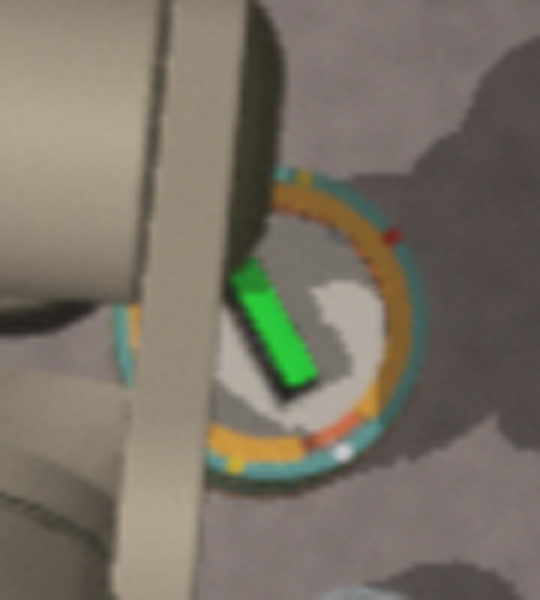

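step_arm([
  [[0.06,0.95,0],-0.04],
  [[0.06,0.95,0],-0.04],
  [[0.06,0.95,0],-0.04],
  [[0.06,0.95,0],-0.04],
  [[0.07,0.95,0],-0.04],
], gripper=0)

```text
time_s: 11.55
eef_pos: [525.1, 229.3, 191.4]
ee_rot: [0.684, 0.181, 0.684, -0.181]
force: [0.2, 0.4, 0.5]
grip_width: 0.499
```

step_arm([
  [[0.06,0.9,0],-0.04],
  [[0,0.22,-0.5],0],
  [[0,0,0],0],
  [[0,0,0],0],
])

```text
time_s: 11.95
eef_pos: [527.6, 272.0, 171.5]
ee_rot: [0.671, 0.221, 0.672, -0.222]
force: [-0.3, 0.0, 1.6]
grip_width: 0.502
```

```bash
sed -i 's/^for cc,nm/for cc,nm/' m.py; python3 -c "
from h import *;from rig import ctrl,capture;st(ctrl)
c=capture('top');s=capture('scene');crop(s,290,80,410,210,5,'pics/d2.png');crop(c,230,170,320,270,6,'pics/d3.png')
cv2.imwrite('pics/d4.png',c['image'])
I=cv2.cvtColor(c['image'],cv2.COLOR_BGR2HSV)[190:260,240:310]
m=(I[...,0]>50)&(I[...,0]<75)&(I[...,1]>150)
p=np.argwhere(m)[:,::-1]+[240,190]
for z in(90,100):
  w=ray(c,p,z);print(z,cv2.minAreaRect(w[:,:2].astype(np.float32)),w.mean(0))
"
```

```text
t 11.95 tcp [527.6 272.  171.5] jawdir 53.5 xaxis [-0.001 -0.    -1.   ] F [-0.3  0.   1.6] T [-0.01  0.02  0.04] grip 0.502 q [ 0.28  0.52  1.38 -0.    1.24 -0.65]
90 ((507.155517578125, -42.8284912109375), (47.801368713378906, 11.644296646118164), 24.57853889465332) [507.09811051 -42.88786331  90.        ]
100 ((505.79583740234375, -42.356292724609375), (47.29529571533203, 11.521018028259277), 24.57855224609375) [505.73904652 -42.41502571 100.        ]
```

View pics/d2.png

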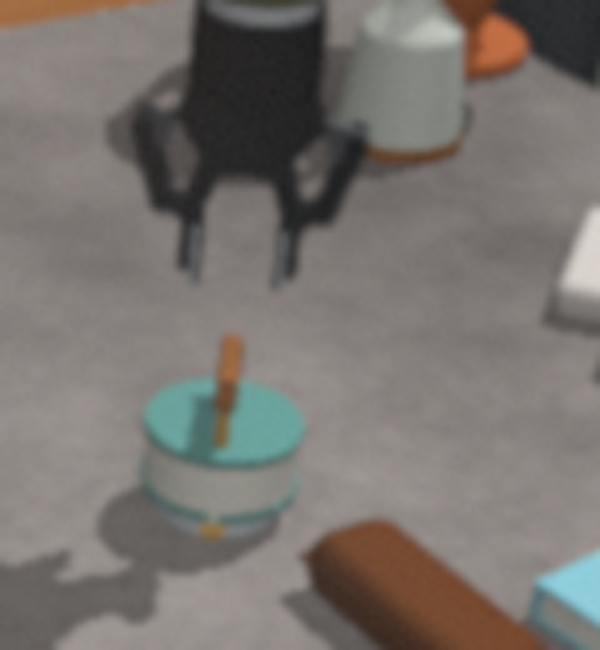

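View pics/d3.png

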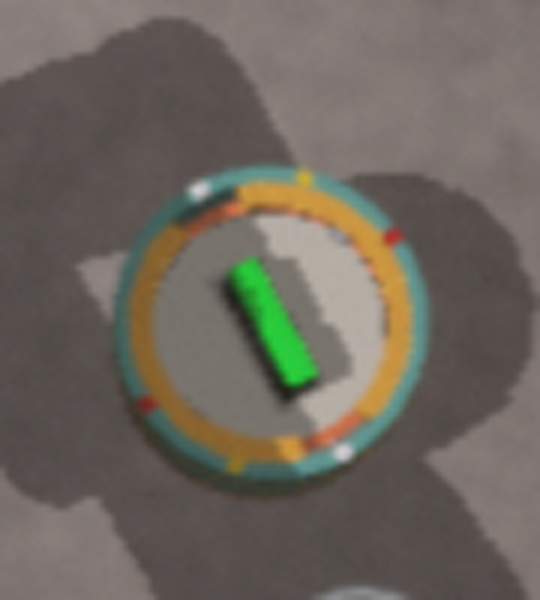

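step_arm([
  [[0.01,0.02,-0.6],0],
  [[0,0,-0.7],0],
  [[0,0,-0.5],0],
  [[0,0,-0.22],0],
  [[0,0,0],0],
])

```text
time_s: 12.55
eef_pos: [528.1, 272.7, 90.6]
ee_rot: [0.671, 0.222, 0.672, -0.222]
force: [0.6, 0.6, 0.7]
grip_width: 0.499
```

```bash
python3 -c "
from h import *;from rig import ctrl,capture;st(ctrl)
s=capture('scene');crop(s,290,80,410,210,5,'pics/e2.png')
"
```

```text
t 12.55 tcp [528.1 272.7  90.6] jawdir 53.4 xaxis [-0.001 -0.    -1.   ] F [0.6 0.6 0.7] T [-0.04 -0.01 -0.01] grip 0.499 q [ 0.28  0.61  1.46 -0.    1.07 -0.65]
```

View pics/e2.png

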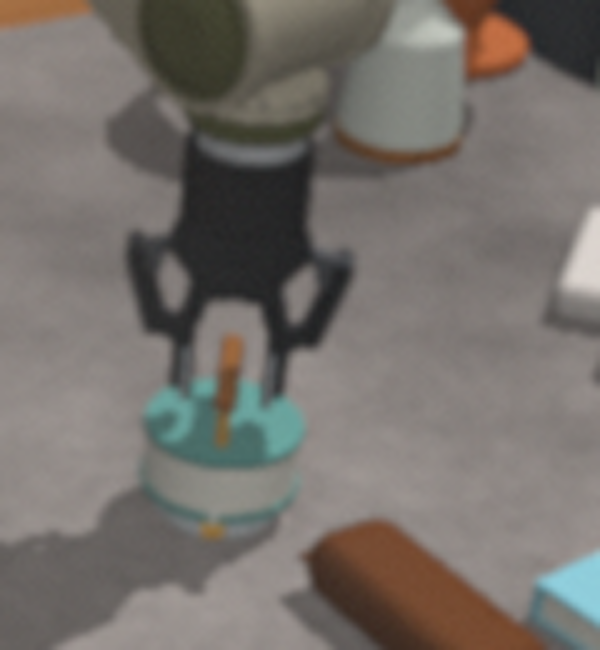

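step_arm([
  [[0,0,0],0],
  [[0,0,0],0],
  [[0,0,0],0],
  [[0,0,0],0],
  [[0,0,0],0],
], gripper=1, force=90)

```text
time_s: 13.1
eef_pos: [528.7, 273.4, 92.0]
ee_rot: [0.672, 0.222, 0.671, -0.221]
force: [-0.9, -1.0, 6.3]
grip_width: 0.141
```

step_arm([
  [[0,0,0.3],0],
  [[0,0,0.7],0],
  [[0,0,0.7],0],
  [[0,0,0.8],0],
  [[0,0,0],0],
])

```text
time_s: 13.6
eef_pos: [529.5, 273.8, 195.8]
ee_rot: [0.674, 0.223, 0.669, -0.22]
force: [1.2, 0.1, -1.5]
grip_width: 0.145
```

```bash
python3 -c "
from h import *;from rig import ctrl,capture;st(ctrl)
s=capture('scene');crop(s,290,80,410,210,5,'pics/e3.png')
"
```

```text
t 13.6 tcp [529.5 273.8 195.8] jawdir 53.5 xaxis [ 0.008  0.002 -1.   ] F [ 1.2  0.1 -1.5] T [ 0.01 -0.04 -0.03] grip 0.145 q [ 0.28  0.5   1.35  0.    1.29 -0.65]
```

View pics/e3.png

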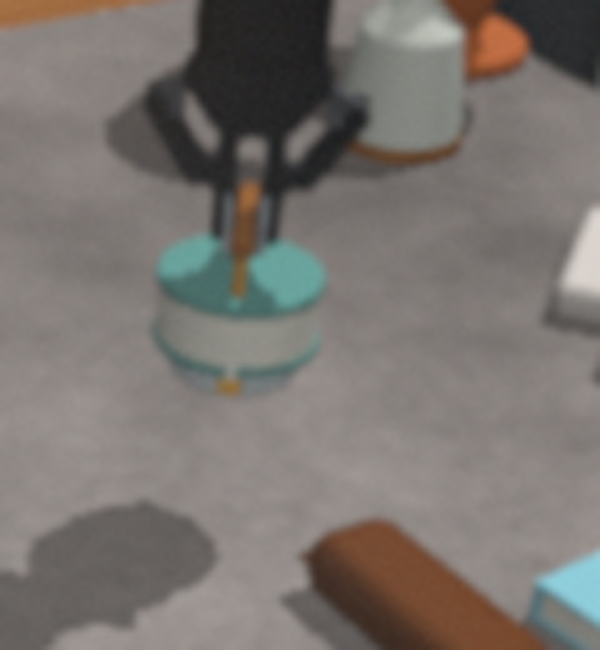

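step_arm([
  [[-0.05,-0.4,0.3],0.03],
  [[-0.05,-0.9,0.3],0.04],
  [[-0.05,-0.9,0],0.04],
  [[-0.05,-0.9,0],0.04],
  [[-0.05,-0.9,0],0.04],
])

```text
time_s: 14.15
eef_pos: [517.2, 112.0, 213.7]
ee_rot: [0.706, 0.013, 0.708, -0.013]
force: [0.6, 0.1, -1.4]
grip_width: 0.146
```

step_arm([
  [[-0.05,-0.9,0],0.04],
  [[-0.05,-0.9,0],0.04],
  [[-0.05,-0.9,0],0.04],
  [[-0.05,-0.9,0],0.03],
  [[-0.05,-0.3,0],0],
])

```text
time_s: 14.65
eef_pos: [507.4, -45.2, 213.8]
ee_rot: [0.69, -0.151, 0.692, 0.151]
force: [0.7, -0.2, -1.7]
grip_width: 0.144
```

step_arm([
  [[0,0,0],0],
  [[0,0,0],0],
  [[0,0,0],0],
])

```text
time_s: 14.95
eef_pos: [508.0, -41.5, 214.5]
ee_rot: [0.691, -0.151, 0.691, 0.151]
force: [1.0, 0.2, -0.8]
grip_width: 0.143
```

```bash
python3 -c "
from h import *;from rig import ctrl,capture;st(ctrl)
s=capture('scene');crop(s,180,80,300,230,5,'pics/f2.png')
s=capture('top');crop(s,220,160,340,280,5,'pics/f1.png');st(ctrl)
"
```

```text
t 14.95 tcp [508.  -41.5 214.5] jawdir 114.7 xaxis [-0.  0. -1.] F [ 1.   0.2 -0.8] T [-0.06  0.01  0.01] grip 0.143 q [-0.31  0.3   1.59  0.    1.25 -2.31]
t 15.05 tcp [508.1 -41.7 214.6] jawdir 114.7 xaxis [-0.  0. -1.] F [ 0.2 -0.5 -1.4] T [-0.02  0.    0.05] grip 0.145 q [-0.31  0.3   1.59  0.    1.25 -2.31]
```

View pics/f2.png

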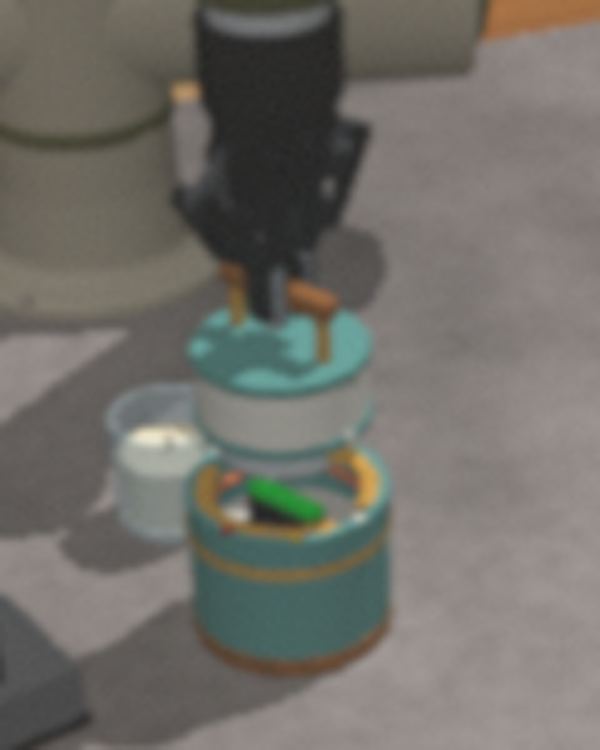

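View pics/f1.png

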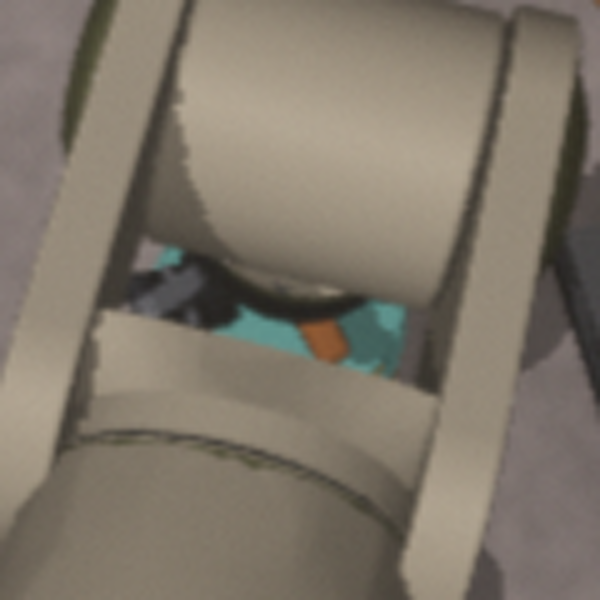

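```bash
python3 -c "
from h import *;from rig import ctrl,capture
s=capture('scene');I=cv2.cvtColor(s['image'],cv2.COLOR_BGR2HSV)
t=np.linspace(0,2*np.pi,90)
for zc,r in((190,50),(95,58)):
  P=np.c_[508.1+r*np.cos(t),-42+r*np.sin(t),np.full(90,zc)];u=proj(s,P);print(zc,'pred bbox',u.min(0).round(1),u.max(0).round(1))
m=((I[...,0]>75)&(I[...,0]<98)&(I[...,1]>70)&(I[...,2]>60)).astype(np.uint8)
for a,b in((135,160),(164,220)):
  q=np.argwhere(m[a:b,205:275])+[a,205]; print('obs rows',q.min(0),q.max(0))
  for r in range(a,b,3):
    k=np.flatnonzero(m[r,205:275])+205
    if len(k):print(r,k.min(),k.max(),end=' | ')
"
```

```text
190 pred bbox [217.9 138.9] [254.7 157.2]
95 pred bbox [217.2 166. ] [258.1 188.6]
obs rows [143 218] [158 252]
144 222 250 | 147 219 252 | 150 218 252 | 153 220 251 | 156 225 246 | obs rows [176 219] [210 256]
176 244 245 | 182 254 256 | 185 219 254 | 188 222 251 | 191 227 245 | 194 220 254 | 197 221 255 | 200 224 255 | 203 222 254 | 206 224 249 | 209 230 244 |
```

step_arm([
  [[0,0,-0.3],0],
  [[0,0,-0.3],0],
  [[0,0,-0.1],0],
  [[0,0,-0.1],0],
  [[0,0,0],0],
])

```text
time_s: 15.6
eef_pos: [507.9, -42.7, 182.1]
ee_rot: [0.691, -0.151, 0.691, 0.151]
force: [0.3, -0.1, -2.1]
grip_width: 0.14
```

```bash
python3 -c "
from h import *;from rig import ctrl,capture;st(ctrl)
"
```

```text
t 15.6 tcp [507.9 -42.7 182.1] jawdir 114.6 xaxis [-0.001  0.    -1.   ] F [ 0.3 -0.1 -2.1] T [0.04 0.01 0.03] grip 0.14 q [-0.31  0.34  1.63 -0.    1.18 -2.31]
```

step_arm([
  [[0,0,-0.07],0],
  [[0,0,-0.07],0],
  [[0,0,-0.06],0],
  [[0,0,0],0],
])

```text
time_s: 16.0
eef_pos: [507.9, -42.7, 174.4]
ee_rot: [0.691, -0.151, 0.691, 0.151]
force: [0.3, 0.5, -1.4]
grip_width: 0.143
```

```bash
python3 -c "
from h import *;from rig import ctrl,capture;st(ctrl)
"
```

```text
t 16.0 tcp [507.9 -42.7 174.4] jawdir 114.6 xaxis [-0.  0. -1.] F [ 0.3  0.5 -1.4] T [-0.    0.06 -0.03] grip 0.143 q [-0.31  0.34  1.64 -0.    1.16 -2.31]
```

step_arm([
  [[0,0,-0.06],0],
  [[0,0,-0.05],0],
  [[0,0,-0.05],0],
  [[0,0,0],0],
])

```text
time_s: 16.4
eef_pos: [507.9, -42.7, 168.0]
ee_rot: [0.691, -0.151, 0.691, 0.151]
force: [-0.1, 0.6, -0.9]
grip_width: 0.143
```

```bash
python3 -c "
from h import *;from rig import ctrl,capture;st(ctrl)
"
```

```text
t 16.4 tcp [507.9 -42.7 168. ] jawdir 114.6 xaxis [-0.001  0.    -1.   ] F [-0.1  0.6 -0.9] T [ 0.   -0.   -0.03] grip 0.143 q [-0.31  0.35  1.65 -0.    1.14 -2.32]
```

step_arm([
  [[0,0,-0.03],0],
  [[0,0,-0.03],0],
  [[0,0,-0.03],0],
  [[0,0,0],0],
])

```text
time_s: 16.8
eef_pos: [508.2, -42.9, 167.2]
ee_rot: [0.691, -0.152, 0.69, 0.151]
force: [-8.9, 1.2, 21.0]
grip_width: 0.145
```

```bash
python3 -c "
from h import *;from rig import ctrl,capture;st(ctrl)
"
```

```text
t 16.8 tcp [508.2 -42.9 167.2] jawdir 114.7 xaxis [ 0.002 -0.001 -1.   ] F [-8.9  1.2 21. ] T [ 0.22  1.63 -0.03] grip 0.145 q [-0.31  0.35  1.65 -0.    1.14 -2.31]
```

step_arm([
  [[0,0,0.03],0],
  [[0,0,0],0],
])

```text
time_s: 17.0
eef_pos: [508.3, -42.9, 167.2]
ee_rot: [0.691, -0.151, 0.69, 0.151]
force: [-3.9, -0.3, 10.4]
grip_width: 0.143
```

```bash
python3 -c "
from h import *;from rig import ctrl,capture;st(ctrl)
s=capture('scene');crop(s,190,100,280,220,6,'pics/g2.png');st(ctrl)
"
```

```text
t 17.0 tcp [508.3 -42.9 167.2] jawdir 114.7 xaxis [ 0.001 -0.001 -1.   ] F [-3.9 -0.3 10.4] T [0.16 0.71 0.04] grip 0.143 q [-0.31  0.35  1.65 -0.    1.14 -2.32]
t 17.05 tcp [508.3 -42.9 167.2] jawdir 114.7 xaxis [ 0.001 -0.001 -1.   ] F [-5.1  0.4 10.6] T [0.07 0.76 0.06] grip 0.142 q [-0.31  0.35  1.65 -0.    1.14 -2.32]
```

View pics/g2.png

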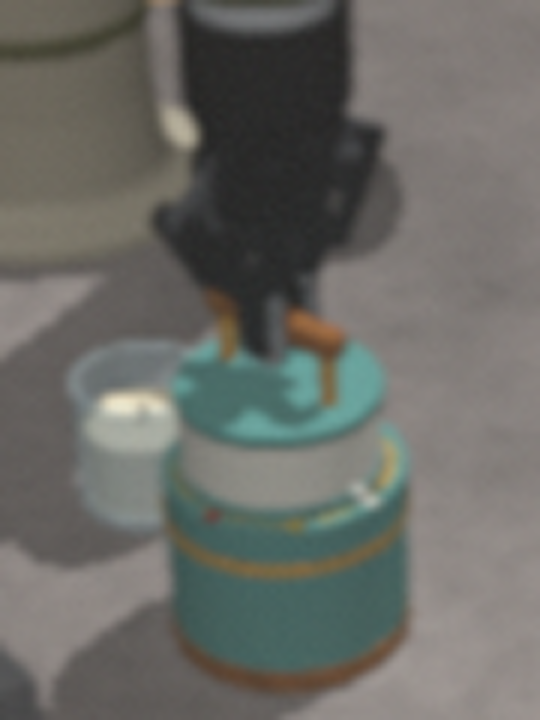

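step_arm([
  [[0,0,0],-0.022],
  [[0,0,0],-0.022],
  [[0,0,0],-0.022],
  [[0,0,0],-0.022],
  [[0,0,0],-0.022],
])

```text
time_s: 17.55
eef_pos: [508.8, -42.3, 167.2]
ee_rot: [0.708, -0.029, 0.705, 0.029]
force: [-1.2, 5.2, 8.7]
grip_width: 0.145
```

```bash
python3 -c "
from h import *;from rig import ctrl,capture;st(ctrl)
"
```

```text
t 17.55 tcp [508.8 -42.3 167.2] jawdir 94.7 xaxis [ 0.003  0.    -1.   ] F [-1.2  5.2  8.7] T [0.7  0.08 0.34] grip 0.145 q [-0.31  0.35  1.65  0.    1.14 -1.97]
```

step_arm([
  [[0,0,0],-0.022],
  [[0,0,0],-0.022],
  [[0,0,0],-0.022],
  [[0,0,0],-0.022],
  [[0,0,0],-0.01],
])

```text
time_s: 18.05
eef_pos: [508.8, -42.8, 167.2]
ee_rot: [0.704, 0.079, 0.702, -0.079]
force: [-1.4, 0.9, 8.4]
grip_width: 0.143
```

step_arm([
  [[0,0,0],-0.01],
  [[0,0,0],0],
  [[0,0,0],0],
])

```text
time_s: 18.35
eef_pos: [508.8, -42.9, 167.2]
ee_rot: [0.702, 0.089, 0.7, -0.09]
force: [-1.1, 1.7, 8.6]
grip_width: 0.144
```

```bash
python3 -c "
from h import *;from rig import ctrl,capture;st(ctrl)
s=capture('scene');crop(s,190,100,280,220,6,'pics/i2.png')
s=capture('top');crop(s,220,160,340,280,5,'pics/i1.png');st(ctrl)
"
```

```text
t 18.35 tcp [508.8 -42.9 167.2] jawdir 75.4 xaxis [ 0.003 -0.001 -1.   ] F [-1.1  1.7  8.6] T [0.14 0.18 0.3 ] grip 0.144 q [-0.31  0.35  1.65 -0.    1.14 -1.63]
t 18.45 tcp [508.8 -42.9 167.2] jawdir 75.4 xaxis [ 0.003 -0.001 -1.   ] F [-1.3  0.4  8. ] T [0.08 0.21 0.29] grip 0.14 q [-0.31  0.35  1.65  0.    1.14 -1.63]
```

View pics/i2.png

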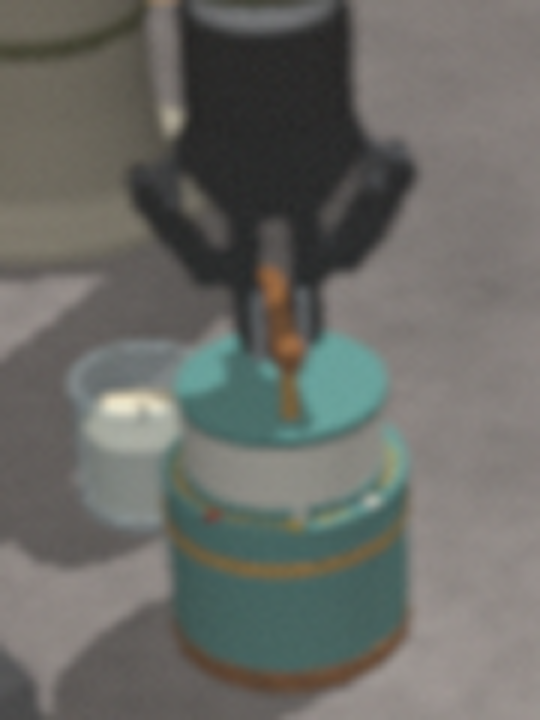

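View pics/i1.png

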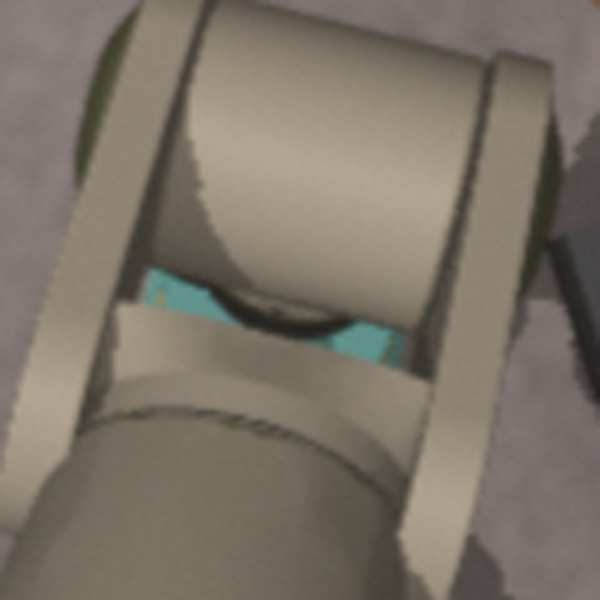

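step_arm([
  [[0,0,0],-0.008],
  [[0,0,0],-0.007],
  [[0,0,0],0],
  [[0,0,0],0],
])

```text
time_s: 18.85
eef_pos: [508.8, -42.9, 167.2]
ee_rot: [0.7, 0.106, 0.698, -0.106]
force: [-0.7, -1.3, 7.8]
grip_width: 0.143
```

```bash
python3 -c "
from h import *;from rig import ctrl,capture;st(ctrl)
s=capture('scene');crop(s,215,170,265,200,14,'pics/j2.png');st(ctrl); cv2.imwrite('pics/j3.png',s['image'])
a=np.radians([-17.4,-17.0]);
I=cv2.cvtColor(s['image'],cv2.COLOR_BGR2HSV)
for x in np.radians([25,-14,-17.4,-20]): print(proj(s,[508.2+55.4*np.cos(x),-42-0+55.4*np.sin(x),95]),proj(s,[508.2+50*np.cos(x),-42+50*np.sin(x),97]))
"
```

```text
t 18.85 tcp [508.8 -42.9 167.2] jawdir 72.7 xaxis [ 0.003 -0.001 -1.   ] F [-0.7 -1.3  7.8] T [0.07 0.19 0.29] grip 0.143 q [-0.31  0.35  1.65 -0.    1.14 -1.58]
t 18.9 tcp [508.7 -42.9 167.2] jawdir 72.8 xaxis [ 0.003 -0.001 -1.   ] F [-1.1  0.9  9.2] T [0.06 0.27 0.31] grip 0.14 q [-0.31  0.35  1.65 -0.    1.14 -1.58]
[[252.45468159 183.84727252]] [[250.96796935 182.55729545]]
[[240.704523   187.81892484]] [[240.37509232 186.11787682]]
[[239.51226105 187.939569  ]] [[239.30187676 186.22600103]]
[[238.59544344 188.00461988]] [[238.476656   186.28433267]]
```

View pics/j2.png

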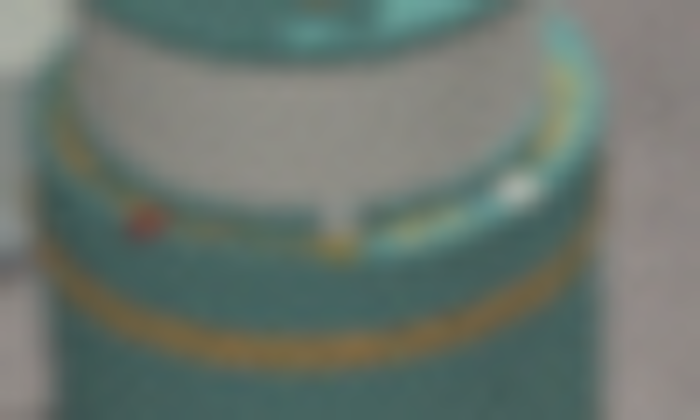

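View pics/j3.png

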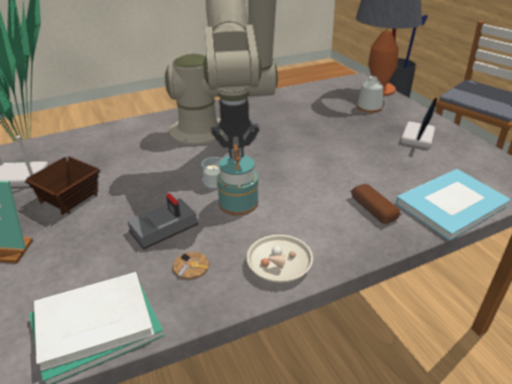

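step_arm([
  [[0,0,0],0],
  [[0,0,0],0],
  [[0,0,0],0],
  [[0,0,0],0],
  [[0,0,0],0],
])

```text
time_s: 19.4
eef_pos: [508.8, -42.9, 167.2]
ee_rot: [0.7, 0.106, 0.698, -0.106]
force: [-0.9, 1.1, 8.1]
grip_width: 0.138
```

```bash
python3 -c "
from h import *;from rig import ctrl,capture;st(ctrl)
s=capture('scene');crop(s,215,100,265,200,6,'pics/k2.png');st(ctrl)
"
```

```text
t 19.4 tcp [508.8 -42.9 167.2] jawdir 72.8 xaxis [ 0.003 -0.001 -1.   ] F [-0.9  1.1  8.1] T [0.07 0.26 0.35] grip 0.138 q [-0.31  0.35  1.65 -0.    1.14 -1.58]
t 19.45 tcp [508.8 -42.9 167.2] jawdir 72.8 xaxis [ 0.003 -0.001 -1.   ] F [-0.5  0.9  8.8] T [0.04 0.22 0.33] grip 0.142 q [-0.31  0.35  1.65 -0.    1.14 -1.58]
```

View pics/k2.png

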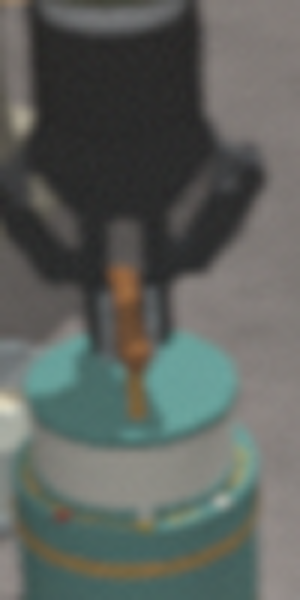

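The last picture shows the pointer at about (145,515) in the crop, directly above the yellow dot at (145,524). The pose and torque are steady, so I'm handing in.

```bash
python3 -c "
from rig import ticket;print(ticket.finish_job())"
```

```text
the job is handed in; nothing more can be done
None
```

I moved the green-ended battery from the charger into the lantern's slot. I then set the head on the base with its lugs in the notches and turned it 42° clockwise. I handed in at 19.5 s with the head still gripped and held at the yellow dot; it never got near the lock click.

**Battery:** it met the slot floor at the expected height. A light press on its top met resistance at about 89–90 mm, against 90 mm when home. In the top view it lay at 24.6°, in line with the slot.

**Head:** it met no resistance going past the height where the lugs would sit on the flange. The shoulder rested with the head's origin at about 75 mm, as it should when fully in.

**Test position:** the jaws turned from 114.7° to 72.8°, and the pointer sat directly above the yellow dot in the scene view. The pose was steady for the half second I held it before handing in, with the arm pushing down about 8 N. The wrist torque read 0.29–0.35 N·m, slightly over the stated spring range of 0.17–0.27; I put the excess down to friction.

**Not confirmed:** I could not see the lamp light in the pictures, so I judged the test position by the pointer and the angle alone. The red battery and the other things looked untouched in the last full scene view, but I did not measure them again.

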